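Nip up a mould clamp with an adjustable wrench

ROBOT

A 6-joint arm with a two-finger parallel gripper is mounted at the origin on the work surface. World frame = base frame: x ahead of the robot, y to its left, z up, the work surface at z = 0. Lengths are in mm, angles in rad, forces in N, time in s.
With the tool pointing down it reaches from about 300 to 775 mm from the base axis. Payload 14.6 kg.
Tool frame: the origin (TCP) lies on the centre line of the jaws, within the pads' length; the fingertips stand 19 mm ahead of it and the grasp point (between the pads) is the TCP (bot.tip_reach is the distance from the TCP to the fingertips, in mm); y points along the fingers, x is the direction in which the jaws open and shut, and the axes are right-handed (so a half turn about y gives the same grasp; the last joint's range is limited). The gripper opens to 85 mm and grips with 20 to 120 N. Pads are 22 mm wide; open, the fingers measure 114 mm over their backs; the gripper's body (76 mm by 85 mm) begins 54 mm behind the grasp point. The pads swing forward as they close: fully open they stand 13 mm farther back than shut.
Start: joints at [1.1, 0.3, 1.521, -0, 1.321, -0.067], TCP at [216.1, 505.757, 250.281] pointing down, gripper open.
Joint ranges: [-3.03, 3.03], [-0.79, 2.21], [0.23, 2.52], [-1.04, 4.18], [0, 3.07], [-2.55, 2.55]. Speed limits (rad/s): [2.22, 2.22, 2.57, 3.14, 3.14, 3.14].

INTERFACE

Orientations are given as a unit quaternion [w, x, y, z].
In Python, from rig import bot gives the robot as it stands. Calls block until the motion is done:
- bot.move_to(position, orientation): joint-space move of the TCP to a pose.
- bot.servo_line(position, attitude=None, speed=150, until_force=None): straight line of the TCP; attitude=None keeps the orientation; speed is the mean speed in mm/s. With until_force (N) it stops when the force on the tool has changed by that much, and returns True; else False.
- bot.move_joints(angles): joint-space move.
- bot.move_gripper(opening, grip_force=None): finger opening in mm; grip_force is the grip in N (None keeps the last); returns when the fingers have stopped.
- bot.dwell(seconds).
- bot.ik(position, orientation): joint angles nearest the present ones, or None.
- bot.read_state(): the state.
- bot.read_camera(name): name is "side" or "top"; returns a dict with "image" (384x512x3 uint8, blue, green, red), "depth" (384x512 float32, mm along the optical axis (not along the pixel's ray), 0 where there is no reading), "fovy" (degrees; the focal length in pixels is half the picture's height over the tangent of half this angle, whatever the lens; pixels are square), "cx", "cy" (the principal point, pixels), "k1" (the pictures are not rectified: a ray, as slopes to the right and down, at radius r is drawn at 1 + k1 r^2 times it, then the intrinsics apply), "eye" and "attitude" of the camera in the world. Camera axes: x right, y down, z forward; pixel columns grow to the right and rows downward; lengths in mm; the calibration is good to about 2 mm. A picture is of the moment at which its call begins.
A pose or a line that the arm cannot do raises bot.MotionError and nothing moves.
- bot.finish_job(): hands the job in, once; it reports no verdict.
The state is a dict: "clock": time; "joint_positions": joint angles; "qvel": joint speeds; "effort": joint torques, N m; "ee_pos": TCP position; "tool_rot": TCP orientation; "ft_force": force on the tool from outside, world axes, zero at the start; "moment": the same for the moment, N m; "grip_width": finger opening in mm.
Only numpy, scipy, OpenCV 4.12 (cv2) and the standard library are available. Lean on these libraries where they do the work, as an engineer would, in place of code of your own. Each camera call takes 0.05 s, during which the arm holds its last target. There are 200 camera calls.

TASK

The adjustable wrench sits loosely round the brass nut of the mould clamp. Roll its worm until the jaw closes snugly on the nut, and only then swing the handle to turn the nut clockwise (seen from above) until it comes up hard. Leave the wrench lying snug on the nut and do not disturb the candle, the wax or the ring mandrel.

Things in the scene. Friction and masses are not known exactly. Their poses are not given: they have to be found in the camera images.
- nut_top (a point): the loose nut: brass-coloured hexagon nut, 30 mm across flats, 18 mm high, round a 20 mm steel stud that stands 8 mm above it, on the clamp's pressure plate. This point: on the nut's vertical axis at its top face, 88 mm above the table (plate top: 70 mm)
- nut (a joint): turning of the brass nut in rad: it grows as the nut turns clockwise seen from above (tightening), starts near 0 (within 0.04) and comes up hard at 0.78. Turning takes about 0.35 N m of friction, and it stays where it is left
- clamp: mould clamp, immovable: steel base plate 170 x 250 x 12 mm, mould frame, aluminium pressure plate 160 x 230 x 12 mm with its top 70 mm above the table; 20 mm studs at y = +80 mm (brass nut, loose) and y = -80 mm (steel nut, tight), up to 96 mm above the table. Origin: centre of its underside; x along its short and y along its long side, z up
- wrench: loose adjustable wrench, 190 mm long, 0.47 kg, lying flat on the plate round the brass nut, purple handle towards the robot; free to slide and swing. Origin: underside, on the axis of a nut gripped home; z up, x out of the jaws, fixed jaw flat at y = -15 mm, moving jaw at +y. Head 16.5 mm thick. Handle centre line (-62, 8) to (-167, 36) mm, 20 to 25 mm wide, 3 to 13.5 mm above the underside
- worm_top (a point): top of the wrench's worm: knurled steel roller, 19 mm diameter, 18 mm long, axis along the wrench's y, at (-41, 0.5, 20) mm in its frame, 3.5 mm proud of the head. Pressed on top and dragged along the wrench's +x (to the nut) it closes the jaw, along -x it opens it: 12 mm of drag moves the jaw 1 mm. It takes 7.5 N at its rim (a press of some 12 N), stalls when the jaw is snug, stays where left
- jaw (a joint): closing travel of the moving jaw in m: 0 with the jaws 35 mm apart, growing as they close (gap between the flats = 35 mm minus this). Starts between 0 and 1.5 mm; about 5 mm when snug on the nut. A load of about 90 N on the jaw (some 10 N at the handle) forces it back open
- handle_mid (a point): middle of the wrench's purple grip, half way up its thickness (8.25 mm above the underside), at (-130, 26, 8.25) mm in the wrench's frame, 133 mm from the nut's axis
- candle: bystander: white pillar candle, 54 mm across, 69 mm high, standing on a black dish 112 mm across. Origin: centre of its underside
- wax_block: bystander: dark green block of carving wax, 90 x 62 x 28 mm. Origin: centre of its underside
- mandrel: bystander: upright aluminium ring mandrel, 152 mm high on a foot 60 mm across. Origin: centre of its underside

How it is judged (in metres and radians):
On the way, in this order (a step that is already met when the one before it is completed fails the run):
1. the jaw is closed snugly on the nut (within 1.5 mm) before the nut has been turned (value of joint jaw above 0.0035 m and value of joint nut below 0.25 rad and horizontal distance between wrench and nut_top below 0.006 m), for 0.3 s.
2. the nut is turned up hard (value of joint nut above 0.71 rad), for 0.2 s.
At the end, for the whole second after the job is handed in: the brass nut is turned up hard (joint nut above 0.71 rad), the wrench lies flat on the plate round the nut with the jaw within 1.5 mm of it (joint jaw above 3.5 mm, wrench origin within 6 mm of the nut's axis), at rest (value of joint nut above 0.71 rad and value of joint jaw above 0.0035 m and horizontal distance between wrench and nut_top below 0.006 m and height (world z) of wrench below 0.075 m and angle between wrench's own z axis and vertical below 0.1 rad and linear speed of wrench below 0.02 m/s); the robot touches nothing.
It fails at once if the nut is turned with the jaw still loose on it (value of joint nut above 0.25 rad and value of joint jaw below 0.0025 m).
It fails at once if a bystander is pushed more than 30 mm or knocked over (distance of any of candle, wax_block, mandrel from where it was at the start of the episode above 0.03 m or angle between any of candle, wax_block, mandrel's own z axis and vertical above 0.5 rad).
It also fails if it takes over 64 s, if anything falls off the work surface, if the arm or the gripper's body presses on something with over 40 N, if the wrist force passes 120 N, or if a joint passes its speed limit or range.

## Working session

There is one attempt and no reset: what is moved stays moved. The work goes in short steps, each a Python script; the robot and the scene stay as the last script left them, time stands still between calls to the robot, and variables do not carry over. Pictures are saved under pics/ and viewed, about 8 in all and at most 12, crops included, and the job is handed in when it is done.

```bash
mkdir -p pics; ls; cat > h.py <<'E'
import numpy as np, cv2
from rig import bot
from scipy.spatial.transform import Rotation as R
def rot(q): return R.from_quat([q[1],q[2],q[3],q[0]])
def quat(r):
    x,y,z,w=r.as_quat(); return [w,x,y,z]
def cam(n,f=None):
    c=bot.read_camera(n)
    if f: cv2.imwrite(f,c["image"])
    return c
def K(c):
    f=c["image"].shape[0]/2/np.tan(np.radians(c["fovy"])/2)
    return np.array([[f,0,c["cx"]],[0,f,c["cy"]],[0,0,1]]),np.array([c["k1"],0,0,0,0.])
def rays(c,px):
    k,d=K(c); p=cv2.undistortPoints(np.array(px,float).reshape(-1,1,2),k,d)[:,0]
    return rot(c["attitude"]).apply(np.c_[p,np.ones(len(p))])
def onz(c,px,z):
    r=rays(c,px); e=np.array(c["eye"]); return e+r*((z-e[2])/r[:,2])[:,None]
def bydepth(c,px):
    return np.array(c["eye"])+rays(c,px)*np.array([c["depth"][int(v),int(u)] for u,v in px])[:,None]
def proj(c,P):
    k,d=K(c); p=rot(c["attitude"]).inv().apply(np.array(P)-np.array(c["eye"]))
    return cv2.projectPoints(p,np.zeros(3),np.zeros(3),k,d)[0][:,0]
E
python3 - <<'E'
from h import *
for n in("top","side"):
    c=cam(n,f"pics/{n}0.png"); print(n,c["eye"],c["attitude"],c["fovy"],c["k1"])
a=[cv2.imread(f"pics/{n}0.png") for n in("top","side")]
s=bot.read_state(); print(s)
E
```

```text
pics
top [ 484.50698932  -30.92178739 1231.52002038] [ 0.02794271 -0.69945344  0.71387491 -0.0191495 ] 53.74757072514508 -0.09698820007589118
side [ 527.1436238  -886.53455617 1012.46564127] [-0.36157474  0.93170449 -0.03098846  0.01517102] 47.947720486931686 -0.02398459918978729
{'clock': 0.1, 'joint_positions': array([ 1.10042210e+00,  3.00445100e-01,  1.52153292e+00,  3.55015857e-05,
        1.32069100e+00, -6.65773258e-02]), 'qvel': array([-0.00065478, -0.00096448,  0.00078941,  0.00305081, -0.00022577,
        0.00046993]), 'effort': array([ 2.47275922e-03, -5.44379675e+01, -3.62364614e+01,  3.89365289e-05,
        3.08513059e-03,  2.64329555e-05]), 'ee_pos': array([215.99912322, 505.60249178, 249.75593542]), 'tool_rot': array([-0.58993274,  0.59028775,  0.38923954, -0.38991322]), 'ft_force': array([ 0.20572522,  0.20736984, -0.46899967]), 'moment': array([-0.02234528, -0.02224937, -0.00926507]), 'grip_width': 85.50286335155188}
```

View pics/top0.png

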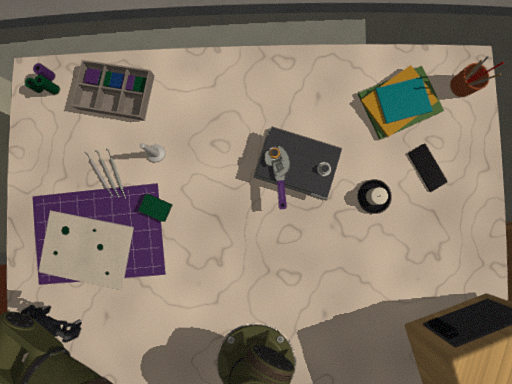

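View pics/side0.png

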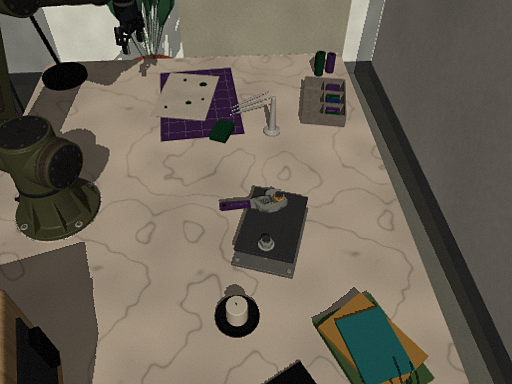

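Top view (up is +x, left is +y): clamp around (297,163), brass nut near (275,152), steel nut near (323,169), purple handle ending near (283,206). The candle is at (376,196), wax at (154,207) and mandrel at (152,152), all well clear. Next I'll look at enlarged crops.

```bash
python3 - <<'E'
import cv2,numpy as np
t=cv2.imread("pics/top0.png")[120:220,235:355]; s=cv2.imread("pics/side0.png")[170:280,210:320]
cv2.imwrite("pics/c0.png",cv2.resize(t,None,fx=6.6,fy=6,interpolation=cv2.INTER_CUBIC) if 0 else cv2.resize(t,None,fx=6,fy=6,interpolation=cv2.INTER_CUBIC))
E
```

```text
(no output)
```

View pics/c0.png

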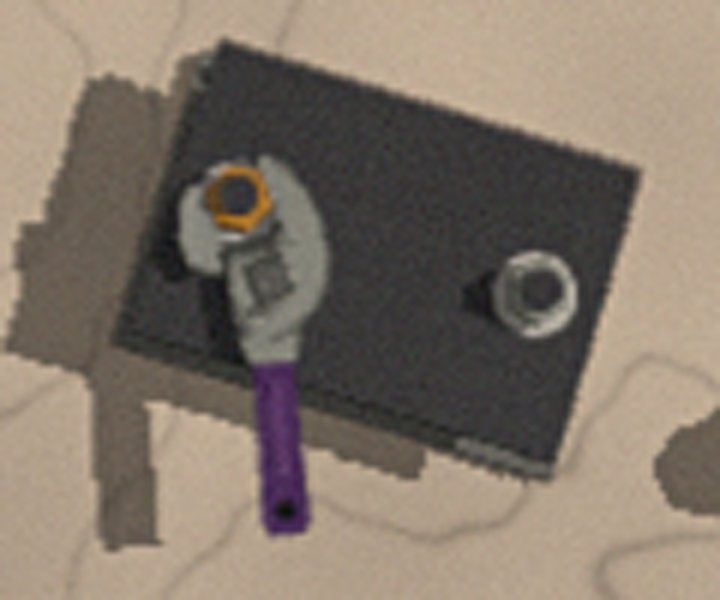

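```bash
cat > meas.py <<'E'
from h import *
c=cam("top")
cr=lambda l:[((u+.5)/6-.5+235,(v+.5)/6-.5+120) for u,v in l]
pl=onz(c,cr([(224,40),(640,170),(551,478),(113,345)]),70); print("plate",pl.round(1),np.linalg.norm(np.diff(pl,axis=0),axis=1).round(1))
st=onz(c,cr([(240,193),(541,291)]),96); print("studs",st.round(1),np.linalg.norm(st[0]-st[1]))
w=onz(c,cr([(267,277)]),90)[0]; h=onz(c,cr([(276,362),(286,510)]),83); print("worm",w.round(1),"handle",h.round(1))
N=st[0]
for a,b in (((-41,.5),w),((-62,8),h[0]),((-159,34),h[1])):
    d=b-N; print(np.degrees(np.arctan2(d[1],d[0])-np.arctan2(a[1],a[0])).round(2)%360,np.hypot(*d[:2]).round(1),np.hypot(*a).round(1))
for d in st,[w]:
    print("depth z", bydepth(c,proj(c,d)).round(1))
E
python3 meas.py
```

```text
plate [[ 749.3  -64.9   70. ]
 [ 676.9 -278.5   70. ]
 [ 518.8 -226.9   70. ]
 [ 591.7   -4.3   70. ]] [225.5 166.3 234.3]
studs [[ 664.8  -70.3   96. ]
 [ 612.1 -220.5   96. ]] 159.20353919297352
worm [622.7 -83.2  90. ] handle [[580.1 -87.   83. ]
 [505.1 -90.3  83. ]]
17.629999999999995 44.1 41.0
18.480000000000018 86.4 62.5
19.180000000000007 161.0 162.6
depth z [[ 664.6  -70.3   97.5]
 [ 612.  -220.4   96.9]]
depth z [[623.3 -83.4  85. ]]
```

```bash
cat >> h.py <<'E'
N=np.array([664.8,-70.3])
def att(deg,s=1):
    """tool y down, tool z along s*(direction deg)"""
    z=s*np.array([np.cos(np.radians(deg)),np.sin(np.radians(deg)),0]); y=np.array([0,0,-1.])
    return quat(R.from_matrix(np.c_[np.cross(y,z),y,z]))
E
python3 - <<'E'
from h import *
s=bot.read_state(); print(rot(s["tool_rot"]).as_matrix().round(2),bot.tip_reach)
bot.move_gripper(0,60); s=bot.read_state(); print(s["grip_width"],s["ee_pos"])
for sg in(1,-1): print(sg,bot.ik([622.7,-83.2,250],att(18.5,sg)))
E
```

```text
[[ 0.39 -0.   -0.92]
 [ 0.92 -0.    0.39]
 [-0.   -1.    0.  ]] 19.0
0.11069278447159255 [216.1190323  505.75202302 250.28181163]
1 [-1.91116602e-01  4.76983511e-01  1.27819821e+00 -4.44089210e-16
  1.38641093e+00  1.05679381e+00]
-1 [-1.91116602e-01  4.76983511e-01  1.27819821e+00 -4.44089210e-16
  1.38641093e+00 -2.08479884e+00]
```

```bash
cat > stroke.py <<'E'
from h import *
def stroke(w,yaw,a=-9,b=9,zc=None,press=14,push=0.0,n=6,speed=40):
    """one worm stroke: press at a, drag to b (mm along wrench x), lift."""
    u=np.array([np.cos(np.radians(yaw)),np.sin(np.radians(yaw))])
    q=att(yaw); z0=(zc or 109)
    p=lambda s,z:[*(np.array(w)+s*u),z]
    bot.servo_line(p(a,z0+8),q,speed=120)
    f0=bot.read_state()["ft_force"]
    hit=bot.servo_line(p(a,z0-8),q,speed=25,until_force=press)
    st=bot.read_state(); z=st["ee_pos"][2]-push
    print("hit",hit,"z",st["ee_pos"].round(1),"dF",(st["ft_force"]-f0).round(1))
    for s in np.linspace(a,b,n+1)[1:]:
        bot.servo_line(p(s,z),q,speed=speed)
        f=bot.read_state()["ft_force"]-f0
        print("  s %.1f along %.1f down %.1f lat %.1f"%(s,f[:2]@u,f[2],f[0]*-u[1]+f[1]*u[0]))
    bot.servo_line(p(b,z0+8),q,speed=120)
    return z
E
python3 - <<'E'
from stroke import *
w=[622.7,-83.2]
bot.move_to([*w,250],att(18.5)); bot.servo_line([*w,125],speed=150)
stroke(w,18.5); print(bot.read_state()["clock"])
E
```

```text
hit True z [614.6 -86.1 108.6] dF [-2.8  0.7 10.2]
  s -6.0 along -1.9 down 6.6 lat 0.5
  s -3.0 along -4.6 down 7.7 lat -0.9
  s 0.0 along -4.3 down 8.1 lat 0.3
  s 3.0 along -4.5 down 8.2 lat -0.3
  s 6.0 along -5.1 down 8.7 lat 0.9
  s 9.0 along -3.6 down 6.3 lat -1.8
6.8833
```

```bash
sed -i 's|        f=bot.read_state()\["ft_force"\]-f0|        f=bot.read_state()["ft_force"]-f0; z-=np.clip(0.05*(target-f[2]),-.4,.4)|; s|n=6,speed=40|n=9,speed=40,target=17|; s|down %.1f lat %.1f"%(s,f\[:2\]@u,f\[2\],|down %.1f z %.2f lat %.1f"%(s,f[:2]@u,f[2],z,|' stroke.py
python3 - <<'E'
from stroke import *
stroke([622.7,-83.2],18.5,press=18,push=.4); print(bot.read_state()["clock"])
E
```

```text
hit True z [614.6 -86.  108.5] dF [-4.1  1.4 11.3]
  s -7.0 along -6.0 down 10.8 z 107.79 lat 3.0
  s -5.0 along -5.9 down 14.4 z 107.66 lat 4.2
  s -3.0 along -5.7 down 14.9 z 107.56 lat 3.7
  s -1.0 along -6.6 down 15.7 z 107.49 lat 3.1
  s 1.0 along -6.6 down 15.8 z 107.43 lat 4.0
  s 3.0 along -6.8 down 16.0 z 107.38 lat 4.2
  s 5.0 along -6.0 down 17.0 z 107.38 lat 4.1
  s 7.0 along -6.6 down 16.1 z 107.33 lat 4.1
  s 9.0 along -5.6 down 16.0 z 107.28 lat 4.0
10.1333
```

```bash
python3 - <<'E'
from stroke import *
p=bot.read_state()["ee_pos"]; bot.servo_line([p[0],p[1],170],speed=200)
bot.move_to([420,150,250],att(18.5))
c=cam("top","pics/top1.png"); print(bot.read_state()["clock"])
a=[cv2.imread(f)[135:210,255:305] for f in("pics/top0.png","pics/top1.png")]
cv2.imwrite("pics/c1.png",cv2.resize(np.hstack(a),None,fx=8,fy=8,interpolation=cv2.INTER_CUBIC))
E
```

```text
11.825
```

View pics/c1.png

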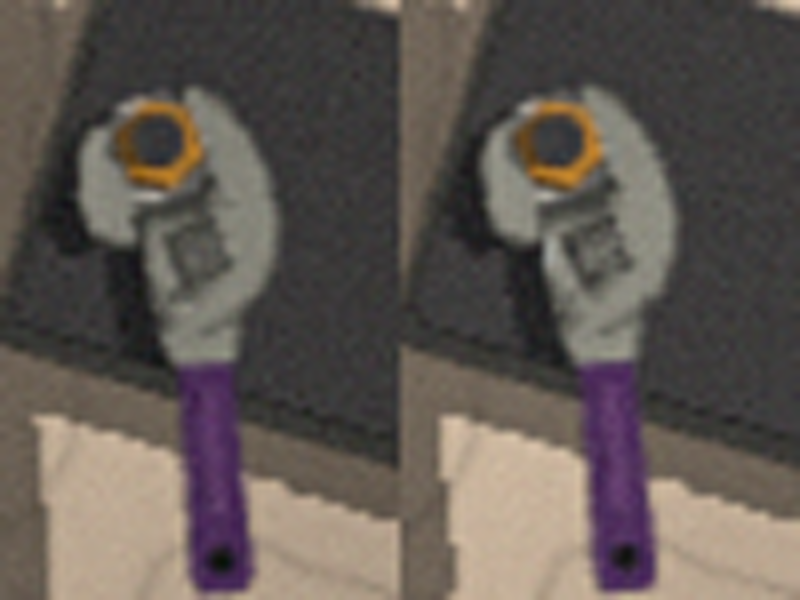

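The wrench has slid about 2 mm towards the nut: worm now at crop (598,247), before at (197,253). Yaw is up about 1°, and the moving jaw is a little closer. I'll carry on rolling from the updated worm position.

```bash
python3 - <<'E'
from stroke import *
w=[624.8,-83]
bot.move_to([*w,150],att(19.5))
for i in range(3):
    stroke(w,19.5,a=-10,b=10,press=18,push=.6,n=6,zc=108.5); print(bot.read_state()["clock"])
E
```

```text
hit True z [615.9 -86.4 108.7] dF [-5.   1.  11.2]
  s -6.7 along -5.2 down 8.7 z 107.68 lat 2.8
  s -3.3 along -5.4 down 11.8 z 107.41 lat 3.6
  s 0.0 along -6.8 down 14.1 z 107.27 lat 2.8
  s 3.3 along -7.7 down 14.9 z 107.16 lat 3.6
  s 6.7 along -9.1 down 15.8 z 107.10 lat 5.3
  s 10.0 along -2.8 down 7.4 z 106.70 lat 0.7
15.7
hit True z [615.9 -86.2 108.7] dF [-4.6  1.8 10. ]
  s -6.7 along -9.2 down 13.1 z 107.86 lat 2.3
  s -3.3 along -10.9 down 14.5 z 107.73 lat 3.6
  s 0.0 along -12.2 down 17.2 z 107.74 lat 4.0
  s 3.3 along -14.4 down 17.3 z 107.76 lat 4.0
  s 6.7 along -15.3 down 17.8 z 107.80 lat 4.6
  s 10.0 along -3.5 down 5.9 z 107.40 lat 0.7
18.2083
hit True z [615.8 -86.3 108.6] dF [-4.6  1.9 10.5]
  s -6.7 along -12.8 down 15.0 z 107.92 lat 2.9
  s -3.3 along -14.7 down 15.1 z 107.83 lat 3.6
  s 0.0 along -16.4 down 16.9 z 107.82 lat 5.0
  s 3.3 along -18.6 down 18.5 z 107.89 lat 5.1
  s 6.7 along -20.5 down 18.8 z 107.98 lat 4.6
  s 10.0 along -3.1 down 7.7 z 107.58 lat 0.6
20.7167
```

```bash
python3 - <<'E'
from stroke import *
p=bot.read_state()["ee_pos"]; bot.servo_line([p[0],p[1],170],speed=200)
bot.move_to([450,80,230],att(19.5))
c=cam("top","pics/top2.png"); cam("side","pics/side2.png"); print(bot.read_state()["clock"])
a=[cv2.imread(f)[138:178,260:295] for f in("pics/top0.png","pics/top2.png")]
b=[cv2.imread(f)[180:220,240:295] for f in("pics/side0.png","pics/side2.png")]
A=cv2.resize(np.hstack(a),(770,440),interpolation=cv2.INTER_CUBIC)
cv2.imwrite("pics/c2.png",A)
cv2.imwrite("pics/c2s.png",cv2.resize(np.hstack(b),None,fx=7,fy=7,interpolation=cv2.INTER_CUBIC))
E
```

```text
22.225
```

View pics/c2.png

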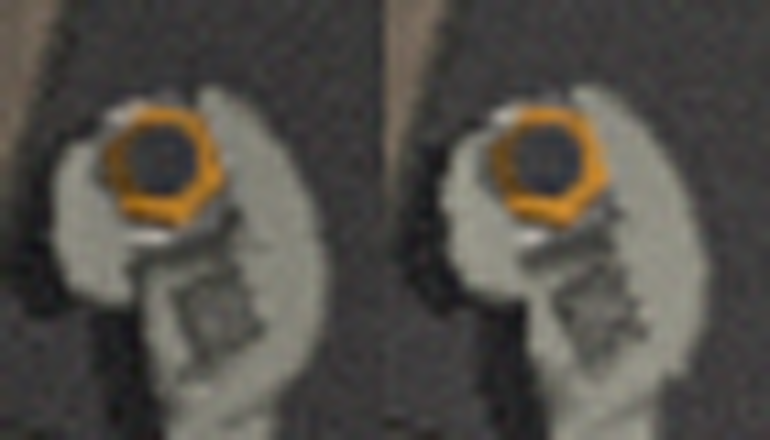

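```bash
cat > rect.py <<'E'
from h import *
def rect(img,c,O,yaw,z=86.5,S=5,x=(-60,25),y=(-40,40)):
    """wrench-frame orthophoto: up = wrench x, left = wrench y, S px/mm"""
    X,Y=np.meshgrid(np.arange(x[1],x[0],-1/S),np.arange(y[1],y[0],-1/S),indexing="ij")
    t=np.radians(yaw); P=np.stack([O[0]+X*np.cos(t)-Y*np.sin(t),O[1]+X*np.sin(t)+Y*np.cos(t),0*X+z],-1)
    m=proj(c,P.reshape(-1,3)).reshape(*X.shape,2).astype(np.float32)
    o=cv2.remap(img,m[...,0],m[...,1],cv2.INTER_CUBIC)
    for k in range(-40,41,10):
        if y[0]<k<y[1]: cv2.putText(o,str(k),(int((y[1]-k)*S)-8,10),0,.35,(0,255,255),1); o[12:18,int((y[1]-k)*S)]=(0,255,255)
    for k in range(-60,30,10):
        if x[0]<k<x[1]: cv2.putText(o,str(k),(2,int((x[1]-k)*S)+4),0,.35,(0,255,255),1)
    return o
E
python3 - <<'E'
from rect import *
c=cam("top")
a=rect(cv2.imread("pics/top0.png"),c,N,18.5); b=rect(cv2.imread("pics/top2.png"),c,N,20)
cv2.imwrite("pics/r2.png",np.hstack([a,b]))
E
```

```text
(no output)
```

View pics/r2.png

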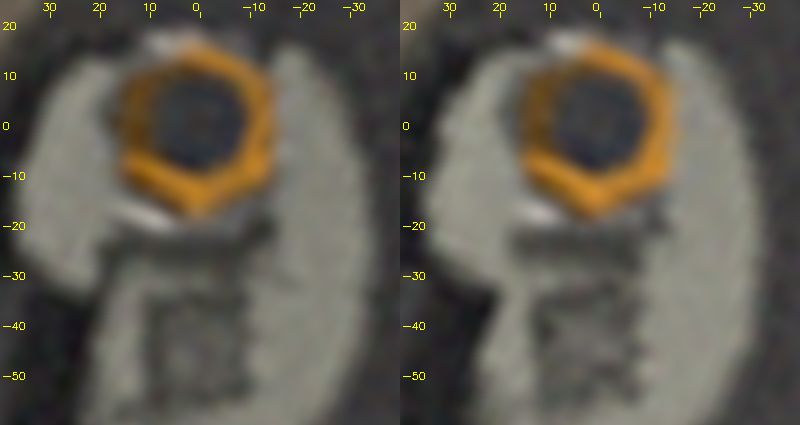

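In the wrench-frame view, head plus jaw measures about 71 mm across before (px 17–372) and 66.6 mm now (px 427–760). So the jaw has closed about 4.4 mm, plus its starting 0–1.5 mm. The drag force also rose from about 7.5 N to 15–20 N, which fits a stalled worm, so I take the jaw as snug. The origin looks within about 3 mm of the nut. Next is the swing.

```bash
cat > turn.py <<'E'
from h import *
def pose(th,off,z,r=133):
    a=np.radians(168.7+th); rad=np.array([np.cos(a),np.sin(a)]); tan=np.array([rad[1],-rad[0]])  # clockwise tangent
    return [*(N+r*rad-off*tan),z],att(th-11.3),tan
E
python3 - <<'E'
from turn import *
p,q,t=pose(20,40,180); print(p)
bot.move_to(p,q); p[2]=92.5
print("down hit",bot.servo_line(p,q,speed=80,until_force=8))
f0=bot.read_state()["ft_force"]; th=20.; off=25
p,q,t=pose(th+3,off,92.5)
while th>-40:
    th-=2 if th<-12 else 4
    p,q,t=pose(th,off,92.5)
    hit=bot.servo_line(p,q,speed=50,until_force=5)
    f=bot.read_state()["ft_force"]-f0; e=bot.read_state()["ee_pos"]
    print("th %.0f tang %.1f fz %.1f tot %.1f hit %s"%(th,f[:2]@t,f[2],np.linalg.norm(f),hit),e.round(0))
    if hit or f[:2]@t<-7: break
print(bot.read_state()["clock"])
E
```

```text
[np.float64(539.3807458643338), np.float64(-129.95744456522746), 180]
down hit False
th 16 tang -0.4 fz 1.7 tot 1.8 hit False [ 534. -106.   93.]
th 12 tang -0.9 fz 1.9 tot 2.5 hit True [ 533. -101.   92.]
25.2917
```

```bash
cat > push.py <<'E'
from turn import *
import sys
th,end,off=map(float,sys.argv[1:4]); lim=float(sys.argv[4])
while th>end:
    th-=2 if th<-15 else 3
    p,q,t=pose(th,off,92.5)
    hit=bot.servo_line(p,q,speed=50,until_force=lim)
    s=bot.read_state(); f=s["ft_force"]; e=s["ee_pos"]
    print("th %.0f tang %.1f rad %.1f fz %.1f hit %s"%(th,f[:2]@t,f[:2]@[t[1],-t[0]],f[2],hit),e.round(0),np.linalg.norm(e[:2]-N).round(0))
    if hit or f[:2]@t<-8: break
print(s["clock"])
E
python3 push.py 13 -2 20 6
```

```text
th 10 tang -0.6 rad -0.8 fz 1.0 hit False [531. -88.  92.] 135.0
th 7 tang -1.8 rad -0.8 fz -0.5 hit False [531. -80.  92.] 134.0
th 4 tang -1.1 rad 0.5 fz 0.4 hit False [530. -73.  92.] 134.0
th 1 tang -1.6 rad -0.3 fz 0.3 hit False [530. -66.  92.] 134.0
th -2 tang -1.2 rad -0.0 fz -1.1 hit False [531. -59.  93.] 134.0
26.8917
```

```bash
python3 - <<'E'
from h import *
a=cam("top")["image"][130:220,235:325]; b=cam("side")["image"][160:250,200:290]
cv2.imwrite("pics/c3.png",cv2.resize(np.hstack([a,b]),(800,400),interpolation=cv2.INTER_CUBIC))
E
```

```text
(no output)
```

View pics/c3.png

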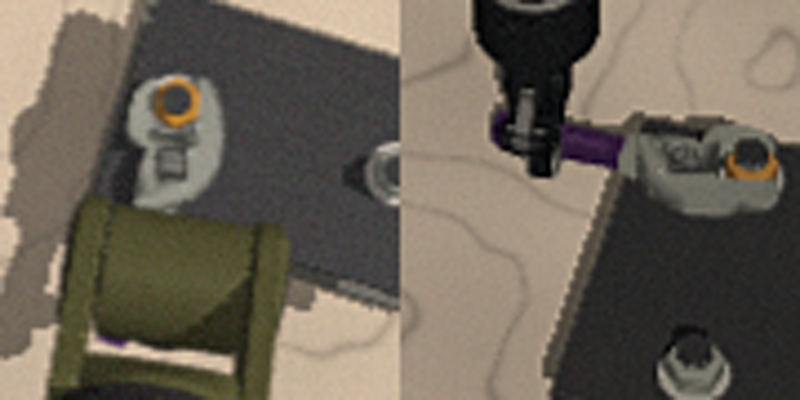

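The wrench and nut are turning together (left panel: nut at (178,100), wrench now near yaw 0), and the finger sits on the -y side of the handle. I'll keep pushing.

```bash
python3 push.py -2 -50 20 5
```

```text
th -5 tang -1.5 rad -0.1 fz -0.1 hit False [532. -52.  93.] 134.0
th -8 tang -0.7 rad 0.5 fz -0.0 hit False [533. -45.  93.] 134.0
th -11 tang -1.4 rad 0.8 fz 0.9 hit False [534. -38.  93.] 134.0
th -14 tang -0.9 rad 0.8 fz 0.4 hit False [536. -32.  93.] 134.0
th -17 tang 0.2 rad 1.3 fz 0.1 hit False [538. -25.  93.] 134.0
th -19 tang -1.6 rad 0.6 fz 0.4 hit False [540. -21.  92.] 134.0
th -21 tang -2.0 rad 1.3 fz 1.0 hit False [542. -16.  93.] 134.0
th -23 tang -4.9 rad 2.0 fz 0.9 hit False [544. -12.  93.] 134.0
th -25 tang -10.3 rad 5.8 fz 1.2 hit False [546.  -9.  92.] 134.0
29.45
```

```bash
cp rect.py rect_.py; python3 - <<'E'
from turn import *
from rect import rect
p,q,t=pose(-15,45,92.5); bot.servo_line(p,q,speed=150)
p[2]=200; bot.servo_line(p,q,speed=250); bot.move_to([400,-230,260],q)
c=cam("top","pics/top4.png"); print(bot.read_state()["clock"])
b=rect(cv2.imread("pics/top2.png"),c,N,20,S=4,x=(-65,25)); d=rect(c["image"],c,N,-23,S=4,x=(-65,25))
cv2.imwrite("pics/r4.png",np.hstack([b,d]))
h=cv2.cvtColor(cv2.imread("pics/top2.png"),cv2.COLOR_BGR2HSV)
for f in("pics/top0.png","pics/top2.png","pics/top4.png"):
    h=cv2.cvtColor(cv2.imread(f),cv2.COLOR_BGR2HSV)[170:215,255:310]
    m=((h[...,0]>130)&(h[...,0]<160)&(h[...,1]>90)); v,u=np.nonzero(m); P=onz(c,np.c_[u+255,v+170],83.5)[:,:2]
    ctr=P.mean(0); w,V=np.linalg.eigh(np.cov(P.T)); d=V[:,1]; d=d*np.sign(-d[0]); print(f,len(u),ctr.round(1),"axis",(np.degrees(np.arctan2(d[1],d[0]))%360-165.1).round(1),"from N",(np.degrees(np.arctan2(*(ctr-N)[::-1]))%360-169).round(1),np.linalg.norm(ctr-N).round(1))
E
```

```text
31.4583
pics/top0.png 172 [536.6 -88.2] axis 18.5 from N 18.9 129.4
pics/top2.png 167 [538.5 -88.5] axis 19.3 from N 19.2 127.6
pics/top4.png 43 [583.6 -15.1] axis -2.9 from N -23.2 98.2
```

View pics/r4.png

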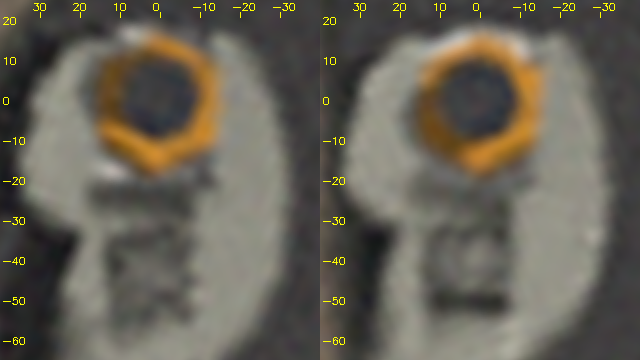

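Head plus jaw is still 65.5 mm across (px 345–607), so it's snug, and the nut flats line up with the jaws at yaw about -23°. The arm hides part of the handle in this frame, so I'll clear it and measure the yaw properly.

```bash
cat > yaw.py <<'E'
from h import *
def yaw(c,img):
    h=cv2.cvtColor(img,cv2.COLOR_BGR2HSV)[165:215,245:310]
    v,u=np.nonzero((h[...,0]>130)&(h[...,0]<160)&(h[...,1]>90)); P=onz(c,np.c_[u+245,v+165],83.5)[:,:2]
    ctr=P.mean(0); d=np.linalg.eigh(np.cov(P.T))[1][:,1]; d=d*np.sign(-d[0])
    print(len(u),ctr.round(1),"axis yaw",(np.degrees(np.arctan2(d[1],d[0]))%360-165.1).round(1),"from N",(np.degrees(np.arctan2(*(ctr-N)[::-1]))%360-169).round(1),np.linalg.norm(ctr-N).round(1))
E
python3 - <<'E'
from yaw import *
bot.move_to([320,-330,260],att(-26))
c=cam("top","pics/top5.png"); yaw(c,c["image"]); yaw(c,cv2.imread("pics/top2.png")); print(bot.read_state()["clock"])
cv2.imwrite("pics/c5.png",cv2.resize(c["image"][130:230,220:350],(780,600),interpolation=cv2.INTER_CUBIC))
E
```

```text
142 [566.6   1. ] axis yaw -22.9 from N -25.0 121.3
167 [538.5 -88.5] axis yaw 19.3 from N 19.2 127.6
32.0833
```

View pics/c5.png

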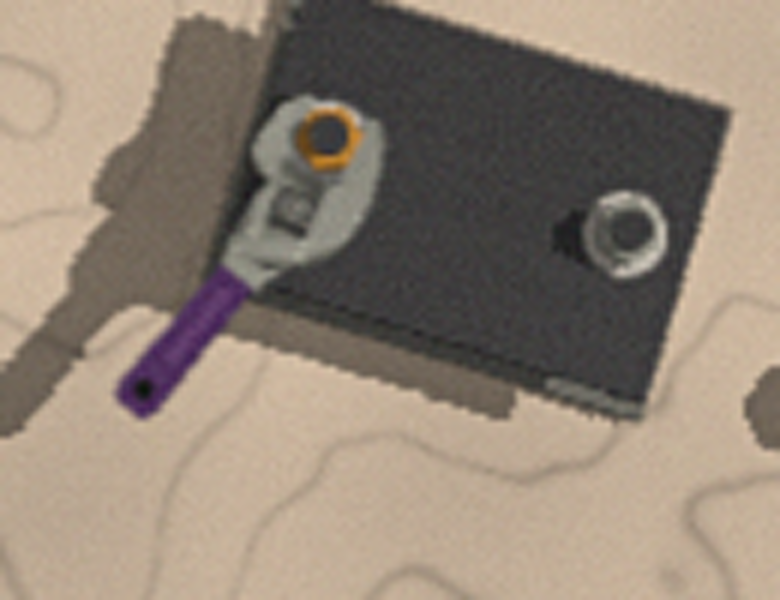

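```bash
sed -i 's/245:310/225:310/; s/u+245/u+225/' yaw.py; python3 - <<'E'
from yaw import *
c=cam("top")
for f in "05": yaw(c,cv2.imread(f"pics/top{f}.png"))
yaw(c,cv2.imread("pics/top2.png"))
E
```

```text
172 [536.6 -88.2] axis yaw 18.5 from N 18.9 129.4
167 [562.5   5.3] axis yaw -25.8 from N -25.5 127.3
167 [538.5 -88.5] axis yaw 19.3 from N 19.2 127.6
```

```bash
python3 - <<'E'
from h import *
s=bot.read_state(); print(s["clock"],s["ee_pos"],s["ft_force"]); bot.finish_job()
E
```

```text
32.1333 [ 320.84022716 -329.26234059  259.76817772] [ 0.65464692  0.75115799 -0.68520916]
the job is handed in; nothing more can be done
```

I closed the jaw on the nut, swung the handle clockwise until it came up hard, moved the arm clear and handed in at 32 s. No verdict was reported, and neither joint value can be read directly.

- **Jaw:** I made five worm strokes. The first mostly slid the wrench about 2 mm towards the nut. In the last two, the drag force rose to 15–20 N, against about 7.5 N for rolling, so the worm had stalled. The width over head and jaw went from about 71 mm to 66.6 mm, and measured 65.5 mm after the turn. That puts the jaw roughly 5 mm closed, give or take 1 mm.
- **Nut:** The wrench turned from +19.3° to -25.8°, about 0.787 rad against the stop at 0.78. The push force rose from about 1.5 N to about 10 N at the end, so it met a stop.
- **End state:** The wrench looked seated on the nut, with its origin an estimated 2–3 mm from the axis. The bystanders stood well clear of everything I moved, but I did not re-measure them.

**Checks that disagreed:**
- The handle push read only about 1–2 N during the turn, against the 2.6 N expected. The picture taken mid-turn shows the nut turning with the wrench.
- The final 10 N push was right at the level that can force the jaw open. The width measured afterwards shows it did not.
- The first yaw reading after the turn came out as -22.9° because my image window cut off the handle; the -25.8° is from the corrected window.

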